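# Find the socket that fits the pressure vessel's nut

### The arm

A 6-joint arm with a two-finger parallel gripper is mounted at the origin on the work surface. World frame = base frame: x ahead of the robot, y to its left, z up, the work surface at z = 0. Lengths are in m, angles in rad, forces in N, time in s.
With the tool pointing down it reaches from about 0.35 to 0.775 m from the base axis. Payload 5.5 kg.
Tool frame: the origin (TCP) lies on the centre line of the jaws, within the pads' length; the fingertips stand 14 mm ahead of it and the grasp point (between the pads) lies 5 mm behind it (bot.tips_ahead is the distance from the TCP to the fingertips, in m); z points along the fingers, y is the direction in which the jaws open and shut (so a half turn about z gives the same grasp; the last joint's range is limited). The gripper opens to 85 mm and grips with 20 to 120 N. Pads are 22 mm wide; open, the fingers measure 114 mm over their backs; the gripper's body (76 mm by 85 mm) begins 54 mm behind the grasp point. The pads swing forward as they close: fully open they stand 13 mm farther back than shut.
Start: joints at [1.112, 0.313, 0.046, 1.304, 0, 1.431], TCP at [0.18, 0.546, 0.207] pointing down, gripper open.
Joint ranges: [-2.76, 2.76], [-0.86, 1.69], [-1.03, 1.26], [-2.2, 2.34], [-1.47, 1.5], [-3.14, 3.14]. Speed limits (rad/s): [2.57, 2.57, 3.14, 3.14, 3.14, 3.14].

### API

Orientations are given as a unit quaternion [w, x, y, z].
In Python, from cell import bot gives the robot as it stands. The module is installed in compiled form; this text tells all that it offers.
- The arm moves only by the tool move_arm, never from a script. Its arguments are lists of equal length, an entry for each row: "jaw": the closure, from 0 (fully open) to 1 (shut); "delta_pos": the shift along the tool's x, y, z in cm, a list of three; "roll": the turn about the tool's z in rad. A call has 1 to 8 rows; each row is the pose to reach, as a shift and turn from the pose commanded when the call began, along the tool's axes at that moment; what a row does not reach only later rows make up. A row lasts 1/12 s, in which the tool goes at most 41.7 mm and 7.16 degrees, less where a joint would pass 70% of its speed; a pose out of reach is approached as far as the arm can. A call with a gripper value outside its range is refused whole. The fingers move at their own pace and stop on an object; the grip force is fixed at half the most. Time passes only in rows, so rows that repeat a pose let the fingers close. It gives the time, the measured TCP pose, the force and the opening at its end, in the units of the state.
- bot.sense(): the state, without advancing time (a new reading comes with each control period).
- bot.get_image(name): name is "scene" or "top"; returns a dict with "frame" (420x560x3 uint8, blue, green, red), "K" (3x3 intrinsics, pixels), "distortion" ([k1, k2, p1, p2, k3] as OpenCV has them; the pictures are not rectified), "rvec" (rotation vector, rad) and "tvec" (3), from world to camera coordinates, as OpenCV has them. Camera axes: x right, y down, z forward; pixel columns grow to the right and rows downward; lengths in m; the calibration is good to about 2 mm. A picture is of the moment at which its call begins. There is no depth.
- bot.hand_in(): hands the job in, once; it reports no verdict.
The state is a dict: "time": time; "qpos": joint angles; "joint_vel": joint speeds; "joint_efforts": joint torques, N m; "ee_pos": TCP position; "eef_rot": TCP orientation; "force": force on the tool from outside, world axes, zero at the start; "ft_torque": the same for the moment, N m; "opening": opening from 0.0 (shut) to 1.0 (fully open).
Only numpy, scipy, OpenCV 4.12 (cv2) and the standard library are available. Lean on these libraries where they do the work, as an engineer would, in place of code of your own. Each camera call takes 0.05 s, during which the arm holds its last target. There are 200 camera calls.

### The job

Only one of the three look-alike sockets on the blue mat fits the brass hex nut on the lid of the pressure vessel. Try them on the nut until you find the one that goes all the way down over it, and finish with that socket fully seated on the nut and still gripped in your fingers: do not let go. Sockets that do not fit must be standing upright on the blue mat again, and the other things on the bench stay where they are.

Things in the scene. Friction and masses are not known exactly. Their poses are not given: they have to be found in the camera images.
- nut (a point): Brass hex nut on the lid of the fixed aluminium pressure vessel (108 mm wide, flat lid 60 mm above the bench): 30 mm across flats, 16 mm tall, upper 4 mm chamfered; an 18 mm stud stands 4 mm above it. Point: on the nut's axis at its foot, on the lid face, where a seated socket's mouth rim rests. z up, x square to a pair of flats. The nut does not turn.
- mat: Blue plastic mat, fixed on the bench, 140 mm (x) by 340 mm (y) by 4 mm thick; the three sockets start on it in a row along its y, about 105 mm apart. Origin at the centre of its underside.
- socket_a_mid (a point): Steel hexagonal socket, one of three alike outside: 43 mm across flats, 62 mm tall, about 0.3 kg, upright, open hex mouth down. Point: its centre, 31 mm above the mouth rim; z up, x square to a pair of flats; bore flats parallel to the outer ones. Bore 34 mm deep, its width differs: two are too small and stop on the nut's top, one, 33 mm across flats, goes over it; which is not told.
- socket_b_mid (a point): Steel hexagonal socket, one of three alike outside: 43 mm across flats, 62 mm tall, about 0.3 kg, upright, open hex mouth down. Point: its centre, 31 mm above the mouth rim; z up, x square to a pair of flats; bore flats parallel to the outer ones. Bore 34 mm deep, its width differs: two are too small and stop on the nut's top, one, 33 mm across flats, goes over it; which is not told.
- socket_c_mid (a point): Steel hexagonal socket, one of three alike outside: 43 mm across flats, 62 mm tall, about 0.3 kg, upright, open hex mouth down. Point: its centre, 31 mm above the mouth rim; z up, x square to a pair of flats; bore flats parallel to the outer ones. Bore 34 mm deep, its width differs: two are too small and stop on the nut's top, one, 33 mm across flats, goes over it; which is not told.
- beaker: Bystander, leave alone: clear glass beaker, 66 mm wide, 85 mm tall; origin at the centre of its underside.
- flask: Bystander, leave alone: amber conical flask, 80 mm wide, 90 mm tall; origin at the centre of its underside.
- jar: Bystander, leave alone: white jar with red cap, 56 mm wide, 70 mm tall; origin at the centre of its underside.
- gasket: Bystander, leave alone: orange flat ring, 60 mm wide, 6 mm thick; origin at the centre of its underside.
- spanner: Bystander, leave alone: steel open-ended spanner 160 mm long, lying flat to the side; origin on its underside.

How it is judged:
By the outcome, as a careful person would: the job done as asked, in the order asked, and still so for the second after the job is handed in, while the arm keeps its last pose, push and grip.
It also fails if it takes over 72 s, if anything falls off the work surface, if the arm or the gripper's body presses on something with over 40 N, if the wrist force passes 120 N, or if a joint passes its speed limit or range.

## Working session

There is one attempt and no reset: what is moved stays moved. The work goes in short steps, Python scripts to look and compute and a tool call to move; the robot and the scene stay as the last step left them, time stands still between calls to the robot, and variables do not carry over. Pictures are saved under pics/ and viewed, about 8 in all and at most 12, crops included, and the job is handed in when it is done.

Besides the shell and the picture viewer there is one more tool, called after "Request:" as a command line: name --pt "numbers of a row" for each row, then --argument value for the rest. move_arm: Moves the arm, as the interface text tells. Its arguments: {"type":"object","properties":{"jaw":{"type":"array"},"delta_pos":{"type":"array"},"roll":{"type":"array"}},"required":["jaw","delta_pos","roll"]}

```bash
mkdir -p pics
cat > h.py <<'E'
import cv2,numpy as np
from cell import bot
def cam(n,save=None):
    d=bot.get_image(n)
    if save: cv2.imwrite('pics/'+save,d['frame'])
    return d
def ray(d,px,z):
    K=np.array(d['K']);D=np.array(d['distortion'])
    p=cv2.undistortPoints(np.array(px,float).reshape(-1,1,2),K,D).reshape(-1,2)
    R=cv2.Rodrigues(np.array(d['rvec'],float))[0];t=np.array(d['tvec'],float).ravel()
    c=-R.T@t
    v=np.c_[p,np.ones(len(p))]@R
    return c+v*((z-c[2])/v[:,2])[:,None]
def proj(d,P):
    return cv2.projectPoints(np.array(P,float).reshape(-1,1,3),np.array(d['rvec'],float),np.array(d['tvec'],float),np.array(d['K']),np.array(d['distortion']))[0].reshape(-1,2)
E
python3 - <<'E'
from h import *
for n in('top','scene'):
    d=cam(n,n+'0.png'); R=cv2.Rodrigues(np.array(d['rvec'],float))[0]; print(n,-R.T@np.array(d['tvec'],float).ravel(),d['K'][0][0]); print(R.round(2))
s=bot.sense();print(s)
a=cv2.imread('pics/top0.png')
E
```

```text
top [0.36054269 0.03871739 1.25711387] 454.140006681539
[[ 0.13 -0.99  0.  ]
 [-0.97 -0.13 -0.21]
 [ 0.21  0.03 -0.98]]
scene [1.23781694 0.55318915 1.02981824] 532.9741243200735
[[-0.64  0.77  0.01]
 [ 0.58  0.49 -0.66]
 [-0.51 -0.41 -0.76]]
{'time': 0.1, 'qpos': array([ 1.11235621e+00,  3.13912824e-01,  4.50863766e-02,  1.30360711e+00,
       -1.63334212e-06,  1.43120207e+00]), 'joint_vel': array([-0.00078626, -0.00218376,  0.00309095, -0.00060781,  0.0001747 ,
        0.00052144]), 'joint_efforts': array([ 2.73547972e-03, -4.81722271e+01,  2.99246013e+01,  1.26874266e-02,
       -1.33009426e-04,  1.13698917e-05]), 'ee_pos': array([0.18002871, 0.54556369, 0.20650264]), 'eef_rot': array([-2.40367410e-04,  1.58748427e-01,  9.87318726e-01, -7.82528451e-04]), 'force': array([-0.84789705,  0.42097454, -0.38228911]), 'ft_torque': array([-0.0228711 , -0.02193013,  0.0384751 ]), 'opening': 0.99482475077904}
```

View pics/top0.png

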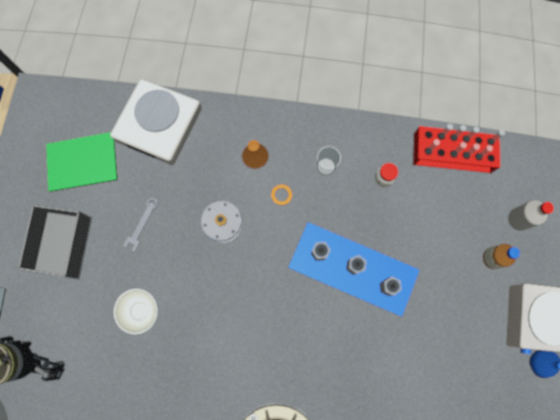

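View pics/scene0.png

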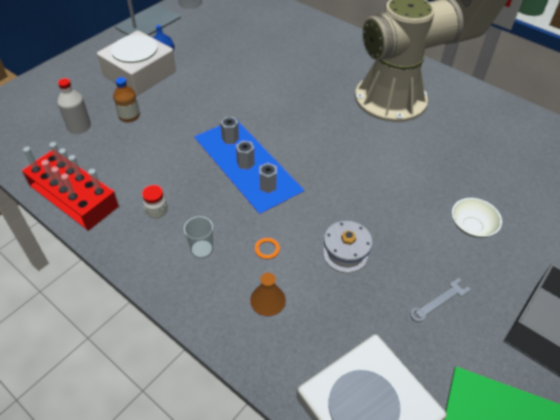

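Top view: sockets at about (320,250), (357,264), (392,287) on the mat, nut at (221,220). The scene view shows the same row at (229,130), (245,154), (268,177), with the nut at (348,237). Next I'll enlarge and measure.

Run:
```python
from h import *
d=cam('top');e=cam('scene')
A=d['frame'];B=e['frame']
def up(I,x,y,w,h,s): return cv2.resize(I[y:y+h,x:x+w],None,fx=s,fy=s,interpolation=cv2.INTER_CUBIC)
t=np.hstack([up(A,300,230,114,74,5)[:370,:570],up(A,200,198,44,74,5)])
b=np.hstack([up(B,215,112,76,84,5)[:230*2,:380],up(B,318,212,64,84,5)])
w=max(t.shape[1],b.shape[1])
pad=lambda i:cv2.copyMakeBorder(i,0,0,0,w-i.shape[1],cv2.BORDER_CONSTANT)
cv2.imwrite('pics/crop1.png',cv2.resize(np.vstack([pad(t[:300]),pad(b[:300])]),None,fx=1,fy=1))
# mat outline
for im,D,n in((A,d,'top'),(B,e,'scene')):
    hsv=cv2.cvtColor(im,cv2.COLOR_BGR2HSV)
    m=cv2.inRange(hsv,(100,150,120),(118,255,255))
    cs=sorted(cv2.findContours(m,cv2.RETR_EXTERNAL,cv2.CHAIN_APPROX_NONE)[0],key=cv2.contourArea)
    c=cs[-1][:,0].astype(float)
    P=ray(D,c,.004)[:,:2]
    r=cv2.minAreaRect((P*1000).astype(np.float32));print(n,'mat',r)
print('top sockets z=.066',ray(d,[(320,250),(357,264),(392,287)],.066).round(4),'nut',ray(d,[(221,220)],.08).round(4))
print('scene',ray(e,[(229,123),(245,147),(268,171)],.066).round(4),ray(e,[(348,237)],.08).round(4))
```

```text
top mat ((497.03179931640625, -150.97943115234375), (334.63299560546875, 134.99818420410156), 73.9944839477539)
scene mat ((495.3221740722656, -152.8280792236328), (340.8063049316406, 139.2877197265625), 74.0833511352539)
top sockets z=.066 [[ 0.5268 -0.047   0.066 ]
 [ 0.5027 -0.1481  0.066 ]
 [ 0.4544 -0.2462  0.066 ]] nut [[0.5691 0.2228 0.08  ]]
scene [[ 0.4593 -0.2459  0.066 ]
 [ 0.5016 -0.1491  0.066 ]
 [ 0.529  -0.047   0.066 ]] [[0.5791 0.2292 0.08  ]]
```

View pics/crop1.png

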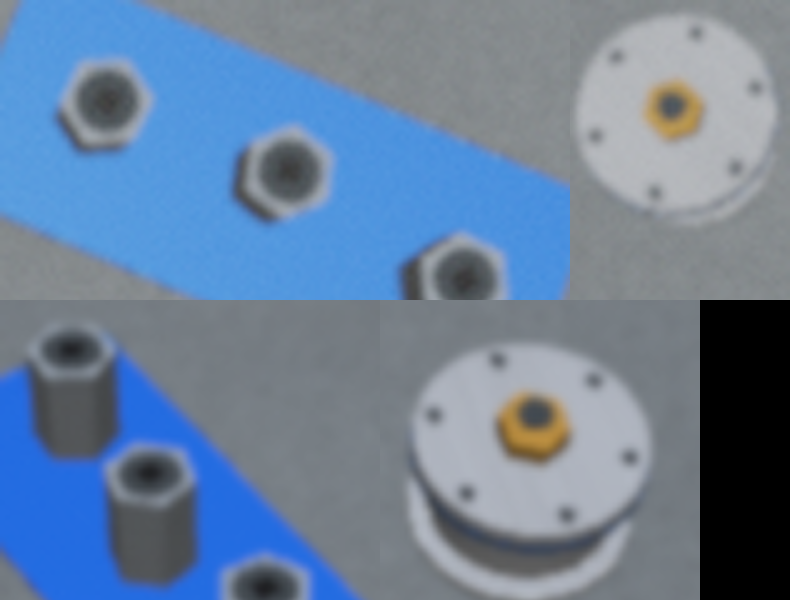

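```bash
cat > m.py <<'E'
from h import *
S=8
def contour(im,x,y,hw,f):
    c=cv2.resize(im[y-hw:y+hw,x-hw:x+hw],None,fx=S,fy=S,interpolation=cv2.INTER_CUBIC)
    m=f(c); cs=cv2.findContours(m,cv2.RETR_EXTERNAL,cv2.CHAIN_APPROX_NONE)[0]
    k=cv2.convexHull(max(cs,key=cv2.contourArea))[:,0].astype(float)
    return (k+.5)/S-.5+[x-hw,y-hw]
def hexa(P):
    P=P[:,:2]*1000; M=cv2.moments(P.astype(np.float32)); c=np.array([M['m10'],M['m01']])/M['m00']
    # dense resample
    Q=np.vstack([P,P[:1]]);L=np.r_[0,np.cumsum(np.linalg.norm(np.diff(Q,axis=0),axis=1))]
    s=np.linspace(0,L[-1],720,endpoint=False);q=np.c_[np.interp(s,L,Q[:,0]),np.interp(s,L,Q[:,1])]-c
    th=np.arctan2(q[:,1],q[:,0]);r=np.hypot(*q.T);o=np.argsort(th);g=np.linspace(-np.pi,np.pi,720,endpoint=False)
    rr=np.interp(g,th[o],r[o],period=2*np.pi);z=(rr*np.exp(6j*g)).mean()
    v=np.degrees(np.angle(z))/6   # a vertex direction; flat normal = +30
    return c.round(1),'flatdeg',round((v+30)%60,1),'amp',round(abs(z)*2/rr.mean(),3),'AFeq',round(2*np.sqrt(M['m00']/3.4641),1)
def steel(c):
    h=cv2.cvtColor(c,cv2.COLOR_BGR2HSV); return cv2.inRange(h,(0,0,125),(180,75,255))
def brass(c):
    h=cv2.cvtColor(c,cv2.COLOR_BGR2HSV); return cv2.inRange(h,(8,90,90),(35,255,255))
def lid(c):
    h=cv2.cvtColor(c,cv2.COLOR_BGR2HSV); return cv2.inRange(h,(0,0,158),(180,60,255))
E
python3 - <<'E'
from m import *
for n,ss,nu in(('top',[(320,250),(357,264),(392,287)],(221,220)),('scene',[(268,171),(245,147),(229,124)],(348,237))):
    d=cam(n);im=d['frame']
    for s in ss: print(n,s,*hexa(ray(d,contour(im,*s,14,steel),.066)))
    for z in(.068,.072,.076):print('nut',z,*hexa(ray(d,contour(im,*nu,12,brass),z)))
    P=ray(d,contour(im,*nu,34,lid),.06)[:,:2]*1000
    print('lid',cv2.fitEllipse(P.astype(np.float32)))
E
```

```text
top (320, 250) [525.9 -48.6] flatdeg 12.2 amp 0.04 AFeq 43.6
top (357, 264) [ 502.5 -147.9] flatdeg 29.1 amp 0.038 AFeq 43.1
top (392, 287) [ 458.1 -245.5] flatdeg 39.3 amp 0.037 AFeq 43.8
nut 0.068 [572.1 226.6] flatdeg 24.8 amp 0.036 AFeq 26.6
nut 0.072 [571.4 226. ] flatdeg 24.8 amp 0.036 AFeq 26.5
nut 0.076 [570.7 225.3] flatdeg 24.8 amp 0.036 AFeq 26.4
lid ((570.166748046875, 225.0637969970703), (109.84651947021484, 117.66056823730469), 124.3722915649414)
scene (268, 171) [527.5 -49.7] flatdeg 11.1 amp 0.044 AFeq 40.2
scene (245, 147) [ 502.9 -150.1] flatdeg 25.2 amp 0.04 AFeq 40.9
scene (229, 124) [ 444.6 -262.4] flatdeg 14.2 amp 0.027 AFeq 79.1
nut 0.068 [570.8 225.5] flatdeg 24.1 amp 0.027 AFeq 30.9
nut 0.072 [573.6 226.9] flatdeg 24.1 amp 0.027 AFeq 30.8
nut 0.076 [576.3 228.2] flatdeg 24.1 amp 0.027 AFeq 30.7
lid ((569.3902587890625, 224.95181274414062), (107.40373229980469, 107.89228820800781), 49.44139099121094)
```

Both views agree. Nut is at (0.570, 0.2255) with flats at 24.5°. Sockets are at (0.5265, −0.049) 12°, (0.5027, −0.149) about 28°, and (0.458, −0.2455) 39°. I'll start with the nearest socket.

```bash
cat > go.py <<'E'
from h import *
from scipy.spatial.transform import Rotation as Ro
def go(*targets):
    s=bot.sense();q=s['eef_rot'];R=Ro.from_quat([q[1],q[2],q[3],q[0]]).as_matrix();p=s['ee_pos']
    phi=np.degrees(np.arctan2(R[1,1],R[0,1]))
    print('t',round(s['time'],2),'p',p.round(4),'phi',phi.round(1),'tilt',R[:,2].round(3),'F',s['force'].round(1),'open',round(s['opening'],3))
    for x,y,z,f in targets:
        print('d cm',(R.T@(np.array([x,y,z])-p)*100).round(2),'roll',round(-np.radians(f-phi),3))
E
python3 -c "
from go import *
go((.5265,-.049,.15,72))"
```

```text
t 0.3 p [0.1802 0.5459 0.207 ] phi 71.7 tilt [-0. -0. -1.] F [ 0.4  0.2 -0.1] open 1.002
d cm [-51.53 -45.64   5.72] roll -0.005
```

Request:
move_arm --jaw '[0, 0, 0, 0, 0, 0, 0, 0]' --pt "-3 -2.7 0" --pt "-6 -5.3 0" --pt "-9 -8 0" --pt "-12 -10.6 0" --pt "-15 -13.3 0" --pt "-18 -16 0" --pt "-21 -18.6 0" --pt "-24 -21.3 0" --roll '[0, 0, 0, 0, 0, 0, 0, 0]'

```text
time: 0.97
ee_pos: [0.3419, 0.267, 0.2075]
eef_rot: [0.0, 0.158, 0.987, 0.0]
force: [1.2, 0.0, 1.4]
opening: 1.001
```

Request:
move_arm --jaw '[0, 0, 0, 0, 0, 0, 0, 0]' --pt "-3 -2.7 0" --pt "-6 -5.3 0" --pt "-9 -8 0" --pt "-12 -10.6 1" --pt "-15 -13.3 2" --pt "-18 -16 3" --pt "-21 -18.6 4" --pt "-24 -21.3 5" --roll '[0, 0, 0, 0, 0, 0, 0, 0]'

```text
time: 1.63
ee_pos: [0.5032, -0.0109, 0.157]
eef_rot: [0.0, 0.159, 0.987, 0.0]
force: [-0.1, 0.5, 0.2]
opening: 1.005
```

```bash
python3 -c "
from go import *
go((.5265,-.049,.12,72),(.5265,-.049,.039,72))"
```

```text
t 1.63 p [ 0.5032 -0.0109  0.157 ] phi 71.7 tilt [ 0.001  0.    -1.   ] F [-0.1  0.5  0.2] open 1.005
d cm [-3.4  -2.89  3.7 ] roll -0.005
d cm [-3.4  -2.89 11.8 ] roll -0.005
```

Request:
move_arm --jaw '[0, 0, 0, 0, 0, 0, 0, 0]' --pt "-1.7 -1.4 1" --pt "-3.4 -2.9 2" --pt "-3.4 -2.9 3.7" --pt "-3.4 -2.9 5.5" --pt "-3.4 -2.9 7.5" --pt "-3.4 -2.9 9.5" --pt "-3.4 -2.9 11" --pt "-3.4 -2.9 11.8" --roll '[0, 0, 0, 0, 0, 0, 0, 0]'

```text
time: 2.3
ee_pos: [0.5243, -0.0468, 0.0372]
eef_rot: [-0.002, 0.159, 0.987, 0.0]
force: [0.1, 0.3, -0.5]
opening: 0.999
```

Request:
move_arm --jaw '[0, 0.2, 0.3, 0.4, 0.6, 1, 1, 1]' --pt "0 0 0" --pt "0 0 0" --pt "0 0 0" --pt "0 0 0" --pt "0 0 0" --pt "0 0 0" --pt "0 0 0" --pt "0 0 0" --roll '[0, 0, 0, 0, 0, 0, 0, 0]'

```text
time: 2.97
ee_pos: [0.5293, -0.0557, 0.0471]
eef_rot: [0.005, 0.161, 0.987, -0.009]
force: [-15.0, -20.5, 56.5]
opening: 0.031
```

Request:
move_arm --jaw '[1, 1, 1, 1]' --pt "0 0 0" --pt "0 0 0" --pt "0 0 0" --pt "0 0 0" --roll '[0, 0, 0, 0]'

```text
time: 3.3
ee_pos: [0.5317, -0.0542, 0.0487]
eef_rot: [0.008, 0.16, 0.987, -0.006]
force: [-12.2, -15.6, 48.4]
opening: -0.001
```

```bash
python3 -c "
from go import *
go((.570,.2255,.18,84.5))
d=cam('scene');c=d['frame'][90:220,180:330];cv2.imwrite('pics/g1.png',cv2.resize(c,None,fx=4,fy=4))"
```

```text
t 3.3 p [ 0.5317 -0.0542  0.0487] phi 71.5 tilt [ 0.014 -0.015 -1.   ] F [-12.2 -15.6  48.4] open -0.001
d cm [  4.99  27.61 -13.5 ] roll -0.226
```

View pics/g1.png

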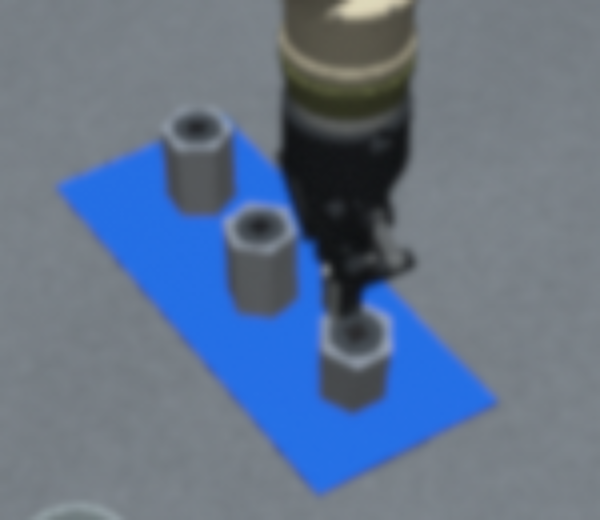

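The jaws shut fully (opening 0) and the tool is being pushed up. The image shows the socket still upright at about its old pixel (269,172), with the fingers behind or above it. The grip missed, so I'll diagnose before moving.

Run:
```python
from m import *
s=bot.sense();p=s['ee_pos'];print(s['ft_torque'],s['force'])
o=[]
for n,x,y in(('top',280,215),('scene',215,100)):
    d=cam(n);im=cv2.resize(d['frame'][y:y+100,x:x+100],None,fx=4,fy=4,interpolation=cv2.INTER_CUBIC)
    for P,col in((p-[0,0,.014],(0,0,255)),(p+[0,0,.06],(0,255,0))):
        u=(proj(d,P)[0]-[x,y])*4; cv2.circle(im,tuple(int(v) for v in u),4,col,-1)
    o.append(im)
    if n=='scene':print(*hexa(ray(d,contour(d['frame'],268,171,14,steel),.066)))
cv2.imwrite('pics/d1.png',np.hstack(o))
```

```text
[-3.2812995   2.54397092 -0.04583915] [-12.05430553 -14.38479109  48.40827087]
[535.8 -39.6] flatdeg 7.8 amp 0.024 AFeq 44.7
```

View pics/d1.png

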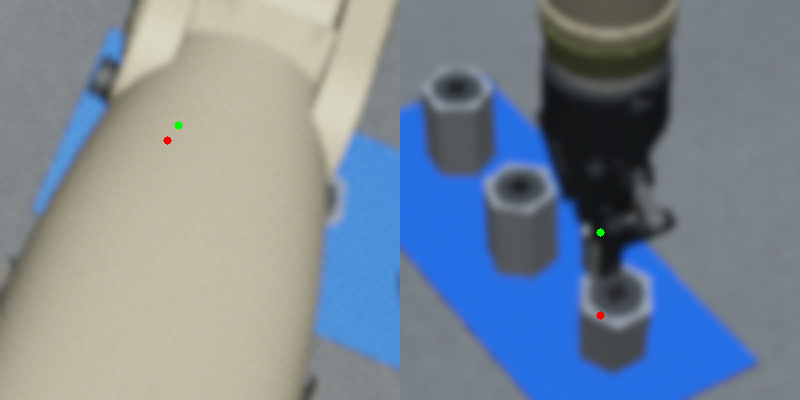

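Request:
move_arm --jaw '[1, 1, 1, 1, 1, 1, 1, 1]' --pt "0 0 -1" --pt "0 0 -2" --pt "0 0 -3.5" --pt "0 0 -5" --pt "0 0 -7" --pt "0 0 -9" --pt "0 0 -11" --pt "0 0 -13" --roll '[0, 0, 0, 0, 0, 0, 0, 0]'

```text
time: 4.12
ee_pos: [0.5254, -0.0467, 0.1702]
eef_rot: [-0.0, 0.158, 0.987, 0.0]
force: [-0.3, 0.2, -0.6]
opening: -0.003
```

Run:
```python
from m import *
from go import *
go()
d=cam('scene');o=[]
p=bot.sense()['ee_pos']
for im in(cv2.imread('pics/scene0.png'),d['frame']):
    im=cv2.resize(im[60:210,200:300],None,fx=4,fy=4,interpolation=cv2.INTER_CUBIC);o.append(im)
for P in(p-[0,0,.014],p+[0,0,.06]):
    cv2.circle(o[1],tuple(int(v) for v in (proj(d,P)[0]-[200,60])*4),3,(0,0,255),-1)
cv2.imwrite('pics/d2.png',np.hstack(o))
for z in (0.066,):print(*hexa(ray(d,contour(d['frame'],269,172,13,steel),z)))
```

```text
t 4.12 p [ 0.5254 -0.0467  0.1702] phi 71.8 tilt [-0.001  0.001 -1.   ] F [-0.3  0.2 -0.6] open -0.003
[527.5 -49.8] flatdeg 11.8 amp 0.042 AFeq 40.5
```

View pics/d2.png

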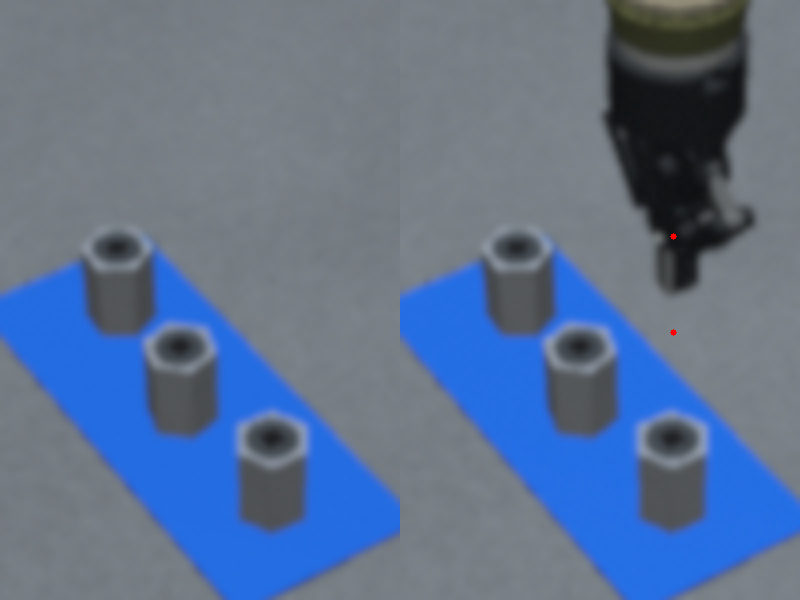

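The socket has not moved. The shut fingertips show at crop (676,292), about 10 px above where the stated geometry puts them (673,332). So the jaws closed above the socket top. I'll check the true tip offset.

Run:
```python
from m import *
from go import *
print('tips_ahead',bot.tips_ahead)
go(); p=bot.sense()['ee_pos']
d=cam('scene')
for dz in(-.014,0,.01,.015,.02,.025,.03): print(dz,((proj(d,p+[0,0,dz])[0]-[200,60])*4+[400,0]).round(1))
# dark-gripper mask in scene: lowest pixel
g=cv2.cvtColor(d['frame'],cv2.COLOR_BGR2GRAY)[60:150,240:310]
ys,xs=np.where(g<60);k=ys.max();print('lowest',k+60,xs[ys==k]+240,'cols of last rows',[ (y+60,xs[ys==y].min()+240,xs[ys==y].max()+240) for y in range(k-8,k+1)])
```

```text
tips_ahead 0.014
t 4.17 p [ 0.5276 -0.0472  0.1744] phi 71.8 tilt [ 0.006 -0.001 -1.   ] F [ 1.3 -0.8  2.5] open 0.004
-0.014 [673.4 332.2]
0 [673.5 314.8]
0.01 [673.5 302.2]
0.015 [673.5 295.8]
0.02 [673.5 289.4]
0.025 [673.5 282.9]
0.03 [673.6 276.4]Traceback (most recent call last):
  File "<stdin>", line 9, in <module>
    return umr_minimum(a, axis, None, out, keepdims, initial, where)
ValueError: zero-size array to reduction operation minimum which has no identity
```

The fingertips really sit about 17 mm above the reported TCP, against the stated 14 mm ahead. The image and the contact height (pressing on the 66 mm top at reported z = 0.049) agree. I'll treat true heights as reported z + 31 mm. Now I open and settle.

Request:
move_arm --jaw '[0, 0, 0, 0, 0, 0, 0, 0]' --pt "0 0 0" --pt "0 0 0" --pt "0 0 0" --pt "0 0 0" --pt "0 0 0" --pt "0 0 0" --pt "0 0 0" --pt "0 0 0" --roll '[0, 0, 0, 0, 0, 0, 0, 0]'

```text
time: 4.88
ee_pos: [0.5257, -0.0471, 0.1691]
eef_rot: [-0.0, 0.159, 0.987, 0.0]
force: [-0.4, -0.4, -0.6]
opening: 0.999
```

Run:
```python
from m import *
from go import *
go((.527,-.049,.05,72),(.527,-.049,.008,72))
d=cam('scene');p=bot.sense()['ee_pos']
im=cv2.resize(d['frame'][60:210,200:300],None,fx=4,fy=4,interpolation=cv2.INTER_CUBIC)
for dz in(-.014,.017,.03):cv2.circle(im,tuple(int(v) for v in (proj(d,p+[0,0,dz])[0]-[200,60])*4),3,(0,0,255),-1)
cv2.imwrite('pics/d3.png',im)
```

```text
t 4.88 p [ 0.5257 -0.0471  0.1691] phi 71.7 tilt [-0.  0. -1.] F [-0.4 -0.4 -0.6] open 0.999
d cm [-0.19 -0.14 11.91] roll -0.005
d cm [-0.19 -0.14 16.11] roll -0.005
```

View pics/d3.png

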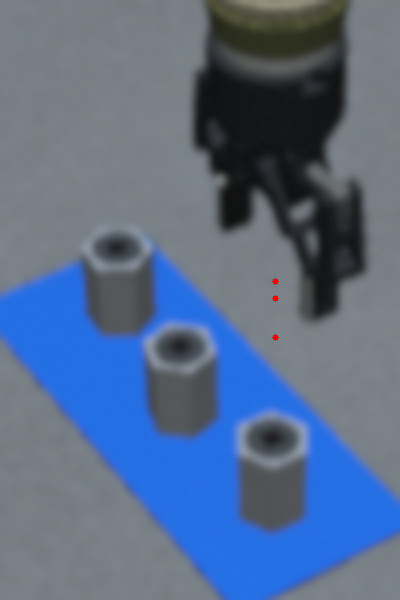

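Open tips are at (231,228) and (312,320). Their midpoint (271,274) is 30 mm above the reported TCP, which matches the 17 + 13 mm offset. Descending.

Request:
move_arm --jaw '[0, 0, 0, 0, 0, 0, 0, 0]' --pt "-0.2 -0.1 2.5" --pt "-0.2 -0.1 5" --pt "-0.2 -0.1 7.5" --pt "-0.2 -0.1 10" --pt "-0.2 -0.1 12" --pt "-0.2 -0.1 13.5" --pt "-0.2 -0.1 15" --pt "-0.2 -0.1 16" --roll '[0, 0, 0, 0, 0, 0, 0, 0]'

```text
time: 5.6
ee_pos: [0.5265, -0.0485, 0.0077]
eef_rot: [-0.001, 0.159, 0.987, 0.0]
force: [0.6, 0.2, 0.5]
opening: 1.0
```

Request:
move_arm --jaw '[0, 0.2, 0.3, 0.4, 0.5, 1, 1, 1]' --pt "0 0 0" --pt "0 0 0" --pt "0 0 0" --pt "0 0 0" --pt "0 0 0" --pt "0 0 0" --pt "0 0 0" --pt "0 0 0" --roll '[0, 0, 0, 0, 0, 0, 0, 0]'

```text
time: 6.27
ee_pos: [0.5284, -0.0491, 0.0106]
eef_rot: [0.001, 0.159, 0.987, -0.0]
force: [-1.5, -1.0, 6.1]
opening: 0.497
```

```bash
python3 -c "
from go import *
go((.570,.2255,.15,84.5))"
```

```text
t 6.27 p [ 0.5284 -0.0491  0.0106] phi 71.7 tilt [ 0.002 -0.001 -1.   ] F [-1.5 -1.   6.1] open 0.497
d cm [  4.62  27.38 -13.95] roll -0.223
```

Request:
move_arm --jaw '[1, 1, 1, 1, 1, 1, 1, 1]' --pt "0 0 -1" --pt "0 0 -3" --pt "0 0 -6" --pt "0 0 -9" --pt "0 0 -11" --pt "0.2 1 -12" --pt "0.5 3 -12" --pt "1 6 -12" --roll '[0, 0, 0, 0, 0, 0, 0, 0]'

```text
time: 6.93
ee_pos: [0.5368, 0.011, 0.1299]
eef_rot: [0.001, 0.16, 0.987, -0.0]
force: [0.5, -0.1, -4.5]
opening: 0.492
```

Request:
move_arm --jaw '[1, 1, 1, 1, 1, 1, 1, 1]' --pt "0.5 3 0" --pt "1 6 0" --pt "1.6 9.5 0" --pt "2.2 13 0" --pt "2.8 16 0" --pt "3.2 19 0" --pt "3.5 20.8 0" --pt "3.6 21.4 0" --roll '[-0.03, -0.06, -0.1, -0.13, -0.16, -0.19, -0.22, -0.223]'

```text
time: 7.6
ee_pos: [0.5684, 0.2298, 0.128]
eef_rot: [-0.001, 0.045, 0.999, 0.0]
force: [-0.2, 0.3, -4.2]
opening: 0.497
```

Run:
```python
from m import *
from go import *
go((.570,.2255,.1,84.5))
d=cam('scene');p=bot.sense()['ee_pos']
im=cv2.resize(d['frame'][140:290,270:430],None,fx=4,fy=4,interpolation=cv2.INTER_CUBIC)
cv2.imwrite('pics/n1.png',im)
```

```text
t 7.6 p [0.5684 0.2298 0.128 ] phi 84.8 tilt [-0.002  0.001 -1.   ] F [-0.2  0.3 -4.2] open 0.497
d cm [-0.21 -0.41  2.8 ] roll 0.005
```

View pics/n1.png

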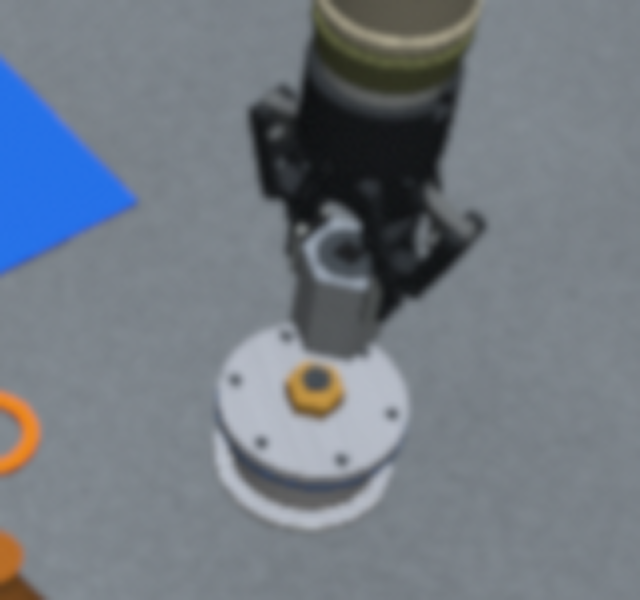

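Held socket is at about (340,250) in the crop, hanging behind the nut at (316,385) with its sides parallel to the flats. I'll measure its top centre before lowering.

Run:
```python
from m import *
from go import *
go((.570,.2255,.1,84.5))
d=cam('scene');p=bot.sense()['ee_pos']
K=contour(d['frame'],355,201,14,lambda c:cv2.inRange(cv2.cvtColor(c,cv2.COLOR_BGR2HSV),(0,0,135),(180,75,255)))
print(K.min(0),K.max(0))
print(*hexa(ray(d,K,p[2]+.057)))
# vertical direction at socket, in crop pixels
print(((proj(d,[[p[0],p[1],p[2]+.057],[p[0],p[1],p[2]-.005]])-[270,140])*4).round(0))
```

```text
t 7.65 p [0.5684 0.2293 0.128 ] phi 84.7 tilt [-0.002  0.001 -1.   ] F [ 0.6  0.7 -4. ] open 0.495
d cm [-0.2  -0.36  2.8 ] roll 0.004
[345.6875 193.0625] [360.5625 211.5625]
[570.8 222.9] flatdeg 43.9 amp 0.026 AFeq 35.4
[[344. 253.]
 [330. 327.]]
```

Request:
move_arm --jaw '[1, 1, 1, 1, 1, 1, 1, 1]' --pt "-0.2 -0.37 0" --pt "-0.2 -0.37 1" --pt "-0.2 -0.37 2" --pt "-0.2 -0.37 3" --pt "-0.2 -0.37 3.8" --pt "-0.2 -0.37 4.4" --pt "-0.2 -0.37 4.9" --pt "-0.2 -0.37 5.3" --roll '[0, 0, 0, 0, 0, 0, 0, 0]'

```text
time: 8.37
ee_pos: [0.5717, 0.2219, 0.082]
eef_rot: [0.002, 0.048, 0.999, 0.0]
force: [-13.5, -6.1, 53.2]
opening: 0.497
```

Run:
```python
from go import *
go((.570,.2255,.065,84.5))
```

```text
t 8.37 p [0.5717 0.2219 0.082 ] phi 84.5 tilt [ 0.004  0.001 -1.   ] F [-13.5  -6.1  53.2] open 0.497
d cm [0.21 0.34 1.7 ] roll 0.0
```

Contact is at reported z = 0.082, about the nut-top height, with 53 N. y is 3.6 mm off, though, so this could be misalignment. I'll back off and check the position.

Request:
move_arm --jaw '[1, 1, 1, 1]' --pt "0 0 -0.6" --pt "0 0 -1.2" --pt "0 0 -1.2" --pt "0 0 -1.2" --roll '[0, 0, 0, 0]'

```text
time: 8.7
ee_pos: [0.5713, 0.222, 0.088]
eef_rot: [0.0, 0.048, 0.999, 0.0]
force: [0.5, 0.5, -4.5]
opening: 0.497
```

Run:
```python
from m import *
from go import *
go((.570,.2255,.081,84.5))
d=cam('scene');p=bot.sense()['ee_pos']
im=cv2.resize(d['frame'][160:280,300:420],None,fx=5,fy=5,interpolation=cv2.INTER_CUBIC)
a=np.radians(24.5)
for c,zz,col in((np.r_[p[:2],0],p[2]+.057,(0,0,255)),(np.r_[p[:2],0],p[2]-.005,(0,255,0))):
    h=[[c[0]+.0215/np.cos(np.pi/6)*np.cos(a+np.pi/6+k*np.pi/3),c[1]+.0215/np.cos(np.pi/6)*np.sin(a+np.pi/6+k*np.pi/3),zz] for k in range(6)]
    for u in (proj(d,h)-[300,160])*5: cv2.circle(im,tuple(int(v) for v in u),3,col,-1)
cv2.imwrite('pics/n2.png',im)
```

```text
t 8.7 p [0.5713 0.222  0.088 ] phi 84.5 tilt [ 0.  0. -1.] F [ 0.5  0.5 -4.5] open 0.497
d cm [0.16 0.34 0.7 ] roll 0.0
```

View pics/n2.png

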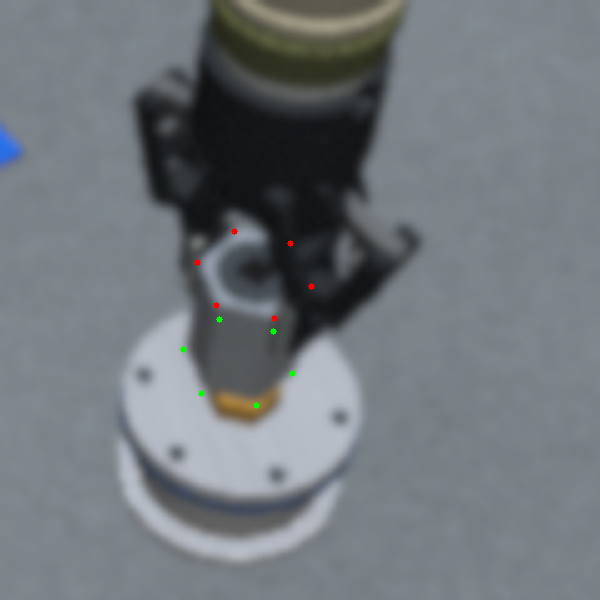

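Unloaded, the socket sits about 3.5 mm off in y. Its rim shows at about (212,388) to (280,388) in the crop, with the nut visible below. I'll correct and press again gently.

Request:
move_arm --jaw '[1, 1, 1, 1, 1, 1, 1, 1]' --pt "0.1 0.2 -0.3" --pt "0.16 0.35 -0.3" --pt "0.16 0.35 -0.3" --pt "0.16 0.35 0.2" --pt "0.16 0.35 0.6" --pt "0.16 0.35 0.9" --pt "0.16 0.35 1.1" --pt "0.16 0.35 1.1" --roll '[0, 0, 0, 0, 0, 0, 0, 0]'

```text
time: 9.42
ee_pos: [0.5705, 0.2259, 0.0815]
eef_rot: [0.002, 0.048, 0.999, 0.001]
force: [-9.0, -2.0, 21.3]
opening: 0.489
```

Run:
```python
from go import *
go((.570,.2255,.065,84.5))
print(bot.sense()['ft_torque'])
```

```text
t 9.42 p [0.5705 0.2259 0.0815] phi 84.5 tilt [ 0.004  0.001 -1.   ] F [-9.  -2.  21.3] open 0.489
d cm [ 0.05 -0.05  1.65] roll 0.0
[-0.42363389  1.7100051   0.01339472]
```

Request:
move_arm --jaw '[1, 1, 1, 1, 1, 1, 1, 1]' --pt "0.15 0 0.2" --pt "0.3 0 0.2" --pt "0.3 0.15 0.2" --pt "0 0.2 0.2" --pt "-0.2 0 0.2" --pt "-0.2 -0.2 0.2" --pt "0 -0.2 0.2" --pt "0 0 0.2" --roll '[0, 0, 0, 0, 0, 0, 0, 0]'

```text
time: 10.08
ee_pos: [0.5706, 0.226, 0.0812]
eef_rot: [0.003, 0.048, 0.999, 0.001]
force: [-10.8, -6.8, 31.5]
opening: 0.489
```

Request:
move_arm --jaw '[1, 1, 1, 1, 1, 1, 1, 1]' --pt "0 0 0" --pt "0 0 0" --pt "0.1 0 0" --pt "0.1 0 0" --pt "0 0 0" --pt "-0.1 0 0" --pt "0 0 0" --pt "0 0 0" --roll '[0.05, 0.1, 0.1, 0, -0.1, -0.1, -0.05, 0]'

```text
time: 10.75
ee_pos: [0.5731, 0.2271, 0.0787]
eef_rot: [0.004, 0.049, 0.999, 0.002]
force: [0.0, 1.6, 11.5]
opening: 0.495
```

Run:
```python
from go import *
go((.570,.2255,.065,84.5))
print(bot.sense()['ft_torque'])
```

```text
t 10.75 p [0.5731 0.2271 0.0787] phi 84.4 tilt [ 0.008  0.003 -1.   ] F [ 0.   1.6 11.5] open 0.495
d cm [ 0.3  -0.19  1.37] roll -0.001
[ 0.3438547  -0.03730346  0.29254481]
```

Request:
move_arm --jaw '[1, 1, 1, 1, 1, 1]' --pt "0 0 0.2" --pt "0 0 0.4" --pt "0 0 0.6" --pt "0 0 0.8" --pt "0 0 0.8" --pt "0 0 0.8" --roll '[0, 0, 0, 0, 0, 0]'

```text
time: 11.25
ee_pos: [0.5743, 0.2272, 0.078]
eef_rot: [0.007, 0.048, 0.999, 0.002]
force: [-12.3, -1.8, 49.6]
opening: 0.494
```

Run:
```python
from go import *
go((.570,.2255,.065,84.5))
print(bot.sense()['ft_torque'])
```

```text
t 11.25 p [0.5743 0.2272 0.078 ] phi 84.5 tilt [ 0.014  0.004 -1.   ] F [-12.3  -1.8  49.6] open 0.494
d cm [ 0.43 -0.22  1.3 ] roll 0.0
[-0.54313495  2.85077763 -0.14841561]
```

The socket self-centred, then stopped firmly at z = 0.078 (seated would be 0.065) under 50 N. That is on the chamfer, so it does not fit. Returning it to its spot.

Request:
move_arm --jaw '[1, 1, 1, 1, 1, 1]' --pt "0 0 -1" --pt "0 0 -2.5" --pt "0 0 -4.5" --pt "0 0 -6" --pt "0 0 -6" --pt "0 0 -6" --roll '[0, 0, 0, 0, 0, 0]'

```text
time: 11.75
ee_pos: [0.5705, 0.2258, 0.1274]
eef_rot: [0.001, 0.048, 0.999, 0.0]
force: [-0.3, 0.6, -4.6]
opening: 0.493
```

Run:
```python
from go import *
go((.527,-.049,.13,71.7),(.527,-.049,.012,71.7))
```

```text
t 11.75 p [0.5705 0.2258 0.1274] phi 84.5 tilt [ 0.001  0.    -1.   ] F [-0.3  0.6 -4.6] open 0.493
d cm [  1.7  -27.77  -0.28] roll 0.224
d cm [  1.71 -27.77  11.52] roll 0.224
```

Request:
move_arm --jaw '[1, 1, 1, 1, 1, 1, 1, 1]' --pt "0.2 -3 0" --pt "0.4 -6.5 0" --pt "0.6 -10.3 0" --pt "0.9 -14.3 0" --pt "1.2 -18.3 0" --pt "1.4 -22.3 0" --pt "1.6 -26 0" --pt "1.7 -27.8 0" --roll '[0.03, 0.06, 0.09, 0.12, 0.15, 0.18, 0.21, 0.224]'

```text
time: 12.42
ee_pos: [0.5244, -0.053, 0.1253]
eef_rot: [-0.001, 0.162, 0.987, -0.001]
force: [0.0, 0.6, -3.5]
opening: 0.494
```

Request:
move_arm --jaw '[1, 1, 1, 1, 1, 1, 1, 1]' --pt "0 0 0" --pt "0 0 2" --pt "0 0 4.5" --pt "0 0 7" --pt "0 0 9" --pt "0 0 10.2" --pt "0 0 10.7" --pt "0 0 10.7" --roll '[0, 0, 0, 0, 0, 0, 0, 0]'

```text
time: 13.08
ee_pos: [0.5243, -0.0483, 0.0178]
eef_rot: [-0.002, 0.159, 0.987, 0.0]
force: [-0.4, 0.5, -3.7]
opening: 0.494
```

Run:
```python
from go import *
go((.527,-.049,.011,71.7))
```

```text
t 13.08 p [ 0.5243 -0.0483  0.0178] phi 71.7 tilt [-0.005  0.001 -1.   ] F [-0.4  0.5 -3.7] open 0.494
d cm [-0.28  0.02  0.68] roll 0.0
```

Request:
move_arm --jaw '[1, 1, 1, 1, 1]' --pt "0 0 0.3" --pt "0 0 0.6" --pt "0 0 0.9" --pt "0 0 0.9" --pt "0 0 0.9" --roll '[0, 0, 0, 0, 0]'

```text
time: 13.5
ee_pos: [0.5266, -0.0495, 0.0116]
eef_rot: [0.0, 0.159, 0.987, 0.0]
force: [-0.2, -0.3, -4.0]
opening: 0.492
```

Run:
```python
from go import *
go()
```

```text
t 13.5 p [ 0.5266 -0.0495  0.0116] phi 71.7 tilt [ 0.001 -0.    -1.   ] F [-0.2 -0.3 -4. ] open 0.492
```

Request:
move_arm --jaw '[1, 1, 1, 1, 0.4, 0.2, 0, 0]' --pt "0 0 0.2" --pt "0 0 0.3" --pt "0 0 0.4" --pt "0 0 0.4" --pt "0 0 0.4" --pt "0 0 0.4" --pt "0 0 0.4" --pt "0 0 0.4" --roll '[0, 0, 0, 0, 0, 0, 0, 0]'

```text
time: 14.17
ee_pos: [0.5267, -0.0495, 0.0074]
eef_rot: [0.0, 0.159, 0.987, 0.0]
force: [-0.0, -0.1, -0.6]
opening: 0.99
```

Request:
move_arm --jaw '[0, 0, 0, 0, 0, 0, 0, 0]' --pt "0 0 0" --pt "0 0 0" --pt "0 0 -1" --pt "0 0 -3" --pt "0 0 -6" --pt "0 0 -9" --pt "0 0 -11" --pt "0 0 -11" --roll '[0, 0, 0, 0, 0, 0, 0, 0]'

```text
time: 14.83
ee_pos: [0.5296, -0.0501, 0.1228]
eef_rot: [0.004, 0.159, 0.987, -0.0]
force: [-0.7, 0.3, 0.5]
opening: 1.006
```

Run:
```python
from m import *
from go import *
d=cam('scene')
print(*hexa(ray(d,contour(d['frame'],269,172,13,steel),.066)))
print(*hexa(ray(d,contour(d['frame'],245,147,13,steel),.066)))
go((.5025,-.149,.12,88),(.5025,-.149,.008,88))
```

```text
[525.4 -50. ] flatdeg 10.9 amp 0.04 AFeq 41.2
[ 503.  -149.9] flatdeg 25.2 amp 0.04 AFeq 41.1
t 14.88 p [ 0.5286 -0.0499  0.1205] phi 71.7 tilt [ 0.006 -0.001 -1.   ] F [0.3 0.5 0.2] open 0.996
d cm [ -0.64 -10.22   0.05] roll -0.285
d cm [ -0.57 -10.23  11.25] roll -0.285
```

S1 is upright at its spot. Next is S2.

Request:
move_arm --jaw '[0, 0, 0, 0, 0, 0, 0, 0]' --pt "-0.2 -3 0" --pt "-0.4 -6 0" --pt "-0.5 -8.5 0" --pt "-0.5 -10.2 0" --pt "-0.5 -10.2 0" --pt "-0.5 -10.2 2" --pt "-0.5 -10.2 2" --pt "-0.5 -10.2 2" --roll '[-0.07, -0.14, -0.2, -0.276, -0.276, -0.276, -0.276, -0.276]'

```text
time: 15.55
ee_pos: [0.4976, -0.1466, 0.0959]
eef_rot: [-0.002, 0.022, 1.0, 0.001]
force: [-0.2, -1.1, 0.6]
opening: 1.006
```

Run:
```python
from go import *
go((.5027,-.1493,.008,87.5))
```

```text
t 15.55 p [ 0.4976 -0.1466  0.0959] phi 87.5 tilt [-0.004  0.002 -1.   ] F [-0.2 -1.1  0.6] open 1.006
d cm [-0.56 -0.26  8.79] roll -0.001
```

Request:
move_arm --jaw '[0, 0, 0, 0, 0, 0]' --pt "0 0 1" --pt "0 0 2" --pt "0 0 2" --pt "0 0 2" --pt "0 0 2" --pt "0 0 2" --roll '[0, 0, 0, 0, 0, 0]'

```text
time: 16.05
ee_pos: [0.4994, -0.1478, 0.0776]
eef_rot: [0.0, 0.022, 1.0, -0.0]
force: [0.2, 0.1, -0.0]
opening: 1.001
```

Run:
```python
from go import *
go((.5027,-.1493,.008,87.5))
```

```text
t 16.05 p [ 0.4994 -0.1478  0.0776] phi 87.5 tilt [ 0.001 -0.    -1.   ] F [ 0.2  0.1 -0. ] open 1.001
d cm [-0.34 -0.13  6.96] roll -0.0
```

Request:
move_arm --jaw '[0, 0, 0, 0, 0, 0, 0, 0]' --pt "-0.34 -0.13 0" --pt "-0.34 -0.13 1.5" --pt "-0.34 -0.13 3.5" --pt "-0.34 -0.13 5.5" --pt "-0.34 -0.13 6.6" --pt "-0.34 -0.13 6.9" --pt "-0.34 -0.13 6.9" --pt "-0.34 -0.13 6.9" --roll '[0, 0, 0, 0, 0, 0, 0, 0]'

```text
time: 16.72
ee_pos: [0.503, -0.1496, 0.0089]
eef_rot: [0.0, 0.022, 1.0, -0.0]
force: [0.2, 1.2, 0.5]
opening: 1.0
```

Request:
move_arm --jaw '[0.2, 0.3, 0.4, 0.5, 1, 1, 1, 1]' --pt "0 0 0" --pt "0 0 0" --pt "0 0 0" --pt "0 0 0" --pt "0 0 0" --pt "0 0 0" --pt "0 0 0" --pt "0 0 0" --roll '[0, 0, 0, 0, 0, 0, 0, 0]'

```text
time: 17.38
ee_pos: [0.5032, -0.1493, 0.0092]
eef_rot: [0.001, 0.022, 1.0, -0.0]
force: [0.5, 2.3, 6.2]
opening: 0.495
```

Request:
move_arm --jaw '[1, 1, 1, 1, 1, 1, 1, 1]' --pt "0 0 -1" --pt "0 0 -3" --pt "0 0 -6" --pt "0 0 -9" --pt "0 0 -11" --pt "0 0 -12" --pt "0 0 -12" --pt "0 0 -12" --roll '[0, 0, 0, 0, 0, 0, 0, 0]'

```text
time: 18.05
ee_pos: [0.5021, -0.1492, 0.1278]
eef_rot: [-0.0, 0.022, 1.0, 0.0]
force: [-0.5, 0.5, -4.0]
opening: 0.499
```

Run:
```python
from go import *
go((.5715,.2262,.13,84.5))
```

```text
t 18.05 p [ 0.5021 -0.1492  0.1278] phi 87.5 tilt [-0.  0. -1.] F [-0.5  0.5 -4. ] open 0.499
d cm [-5.29 37.81 -0.22] roll 0.052
```

Request:
move_arm --jaw '[1, 1, 1, 1, 1, 1, 1, 1]' --pt "-0.3 2 0" --pt "-0.8 5.5 0" --pt "-1.3 9.3 0" --pt "-1.9 13.3 0" --pt "-2.4 17.3 0" --pt "-3 21.3 0" --pt "-3.5 25.3 0" --pt "-4.1 29.3 0" --roll '[0, 0, 0, 0, 0, 0, 0.03, 0.052]'

```text
time: 18.72
ee_pos: [0.5543, 0.1434, 0.1256]
eef_rot: [-0.002, 0.049, 0.999, -0.0]
force: [1.5, -0.6, -2.9]
opening: 0.5
```

Request:
move_arm --jaw '[1, 1, 1, 1, 1, 1, 1]' --pt "-0.5 3.5 0" --pt "-0.8 6 0" --pt "-0.8 8 0" --pt "-0.8 8.5 0" --pt "-0.8 8.5 0" --pt "-0.8 8.5 0" --pt "-0.8 8.5 0" --roll '[0, 0, 0, 0, 0, 0, 0]'

```text
time: 19.3
ee_pos: [0.5715, 0.2242, 0.1272]
eef_rot: [-0.001, 0.048, 0.999, -0.001]
force: [0.0, -0.8, -3.3]
opening: 0.494
```

Run:
```python
from go import *
go((.5715,.2262,.09,84.5))
```

```text
t 19.3 p [0.5715 0.2242 0.1272] phi 84.4 tilt [-0.002 -0.001 -1.   ] F [ 0.  -0.8 -3.3] open 0.494
d cm [0.02 0.2  3.72] roll -0.001
```

Request:
move_arm --jaw '[1, 1, 1, 1, 1, 1, 1]' --pt "0 0.2 1" --pt "0 0.2 2" --pt "0 0.2 3" --pt "0 0.2 3.7" --pt "0 0.2 3.7" --pt "0 0.2 3.7" --pt "0 0.2 3.7" --roll '[0, 0, 0, 0, 0, 0, 0]'

```text
time: 19.88
ee_pos: [0.5727, 0.2274, 0.0914]
eef_rot: [0.0, 0.048, 0.999, 0.0]
force: [0.8, -0.3, -2.9]
opening: 0.494
```

Run:
```python
from go import *
go((.5715,.2262,.065,84.5))
```

```text
t 19.88 p [0.5727 0.2274 0.0914] phi 84.5 tilt [ 0.  0. -1.] F [ 0.8 -0.3 -2.9] open 0.494
d cm [ 0.1  -0.14  2.64] roll 0.0
```

Lower 1.6 cm to test, which would be z = 0.075.

Request:
move_arm --jaw '[1, 1, 1, 1, 1, 1, 1]' --pt "0.1 -0.1 0" --pt "0.1 -0.1 0.5" --pt "0.1 -0.1 0.9" --pt "0.1 -0.1 1.2" --pt "0.1 -0.1 1.4" --pt "0.1 -0.1 1.6" --pt "0.1 -0.1 1.6" --roll '[0, 0, 0, 0, 0, 0, 0]'

```text
time: 20.47
ee_pos: [0.5723, 0.227, 0.0789]
eef_rot: [0.002, 0.048, 0.999, 0.001]
force: [-4.0, -1.4, 15.9]
opening: 0.493
```

Run:
```python
from go import *
go((.5715,.2262,.065,84.5))
print(bot.sense()['ft_torque'])
```

```text
t 20.47 p [0.5723 0.227  0.0789] phi 84.5 tilt [ 0.004  0.001 -1.   ] F [-4.  -1.4 15.9] open 0.493
d cm [ 0.08 -0.09  1.39] roll 0.001
[-0.29974518  1.33918901 -0.04390613]
```

Request:
move_arm --jaw '[1, 1, 1, 1, 1, 1, 1, 1]' --pt "0.15 0 0.2" --pt "0.2 0.15 0.2" --pt "0 0.2 0.2" --pt "-0.2 0.1 0.2" --pt "-0.2 -0.15 0.2" --pt "0 -0.2 0.2" --pt "0.15 -0.1 0.2" --pt "0 0 0.2" --roll '[0, 0, 0, 0, 0, 0, 0, 0]'

```text
time: 21.13
ee_pos: [0.5729, 0.2272, 0.0786]
eef_rot: [0.003, 0.048, 0.999, 0.001]
force: [-10.4, -4.9, 26.4]
opening: 0.493
```

Request:
move_arm --jaw '[1, 1, 1, 1, 1, 1, 1, 1]' --pt "0 0 0" --pt "0 0 0" --pt "0 0 0" --pt "0 0 0" --pt "0 0 0" --pt "0 0 0" --pt "0 0 0.2" --pt "0 0 0.2" --roll '[0.05, 0.1, 0.1, 0, -0.1, -0.1, -0.05, 0]'

```text
time: 21.8
ee_pos: [0.5732, 0.227, 0.0781]
eef_rot: [0.004, 0.048, 0.999, 0.001]
force: [-8.9, -3.3, 32.6]
opening: 0.494
```

Run:
```python
from go import *
go((.5715,.2262,.065,84.5))
print(bot.sense()['ft_torque'])
```

```text
t 21.8 p [0.5732 0.227  0.0781] phi 84.5 tilt [ 0.007  0.001 -1.   ] F [-8.9 -3.3 32.6] open 0.494
d cm [ 0.17 -0.1   1.31] roll -0.0
[-0.85975595  2.37869548  0.59886995]
```

S2 stops at the same height, 0.078, even with the wiggle. Returning it to its place.

Request:
move_arm --jaw '[1, 1, 1, 1, 1, 1]' --pt "0 0 -1" --pt "0 0 -2.5" --pt "0 0 -4.5" --pt "0 0 -5.5" --pt "0 0 -5.5" --pt "0 0 -5.5" --roll '[0, 0, 0, 0, 0, 0]'

```text
time: 22.3
ee_pos: [0.5718, 0.2267, 0.1263]
eef_rot: [0.0, 0.048, 0.999, 0.0]
force: [-0.3, -0.1, -3.6]
opening: 0.492
```

Run:
```python
from go import *
go((.5027,-.1493,.125,87.5))
```

```text
t 22.3 p [0.5718 0.2267 0.1263] phi 84.5 tilt [ 0.001  0.    -1.   ] F [-0.3 -0.1 -3.6] open 0.492
d cm [  3.28 -38.09   0.11] roll -0.052
```

Request:
move_arm --jaw '[1, 1, 1, 1, 1, 1, 1, 1]' --pt "0.2 -2 0" --pt "0.5 -5.5 0" --pt "0.8 -9.3 0" --pt "1.1 -13.3 0" --pt "1.5 -17.3 0" --pt "1.8 -21.3 0" --pt "2.2 -25.3 0" --pt "2.5 -29.3 0" --roll '[0, 0, 0, 0, 0, 0, 0, 0]'

```text
time: 22.97
ee_pos: [0.5167, -0.064, 0.1246]
eef_rot: [-0.001, 0.048, 0.999, 0.0]
force: [0.8, -0.1, -3.4]
opening: 0.492
```

Request:
move_arm --jaw '[1, 1, 1, 1, 1, 1, 1, 1]' --pt "0.3 -3.5 0" --pt "0.6 -6.5 0" --pt "0.8 -8.3 0" --pt "0.8 -8.8 1" --pt "0.8 -8.8 3" --pt "0.8 -8.8 5" --pt "0.8 -8.8 5" --pt "0.8 -8.8 5" --roll '[-0.02, -0.052, -0.052, -0.052, -0.052, -0.052, -0.052, -0.052]'

```text
time: 23.63
ee_pos: [0.5001, -0.148, 0.074]
eef_rot: [-0.002, 0.022, 1.0, 0.001]
force: [0.4, -0.2, -2.5]
opening: 0.495
```

Run:
```python
from go import *
go((.5027,-.1493,.008,87.5))
```

```text
t 23.63 p [ 0.5001 -0.148   0.074 ] phi 87.5 tilt [-0.005  0.003 -1.   ] F [ 0.4 -0.2 -2.5] open 0.495
d cm [-0.3  -0.14  6.6 ] roll 0.0
```

Request:
move_arm --jaw '[1, 1, 1, 1, 1, 1, 1, 1]' --pt "-0.1 -0.1 1" --pt "-0.1 -0.1 3" --pt "-0.1 -0.1 5" --pt "-0.1 -0.1 6" --pt "-0.1 -0.1 6.4" --pt "-0.1 -0.1 6.7" --pt "-0.1 -0.1 6.7" --pt "-0.1 -0.1 6.7" --roll '[0, 0, 0, 0, 0, 0, 0, 0]'

```text
time: 24.3
ee_pos: [0.5041, -0.1509, 0.0102]
eef_rot: [0.001, 0.022, 1.0, -0.0]
force: [0.3, -0.5, -2.5]
opening: 0.497
```

Request:
move_arm --jaw '[1, 1, 1, 0.4, 0.2, 0, 0, 0]' --pt "0 0 0.1" --pt "0 0 0.1" --pt "0 0 0.1" --pt "0 0 0.1" --pt "0 0 0.1" --pt "0 0 0.1" --pt "0 0 0.1" --pt "0 0 0.1" --roll '[0, 0, 0, 0, 0, 0, 0, 0]'

```text
time: 24.97
ee_pos: [0.5031, -0.1506, 0.0084]
eef_rot: [0.0, 0.022, 1.0, -0.0]
force: [0.5, -0.9, -0.7]
opening: 0.999
```

Request:
move_arm --jaw '[0, 0, 0, 0, 0, 0, 0]' --pt "0 0 0" --pt "0 0 -1" --pt "0 0 -3" --pt "0 0 -6" --pt "0 0 -9" --pt "0 0 -11" --pt "0 0 -11" --roll '[0, 0, 0, 0, 0, 0, 0]'

```text
time: 25.55
ee_pos: [0.5061, -0.1519, 0.1239]
eef_rot: [0.004, 0.022, 1.0, -0.002]
force: [0.3, -0.9, 0.8]
opening: 0.998
```

Run:
```python
from m import *
from go import *
d=cam('scene')
print(*hexa(ray(d,contour(d['frame'],269,172,13,steel),.066)))
print(*hexa(ray(d,contour(d['frame'],245,147,13,steel),.066)))
print(*hexa(ray(d,contour(d['frame'],229,122,9,lambda c:cv2.inRange(cv2.cvtColor(c,cv2.COLOR_BGR2HSV),(0,0,130),(180,60,255))),.066)))
go((.458,-.2455,.09,99.5))
```

```text
[525.4 -50. ] flatdeg 10.6 amp 0.04 AFeq 41.2
[ 503.6 -151.9] flatdeg 24.6 amp 0.033 AFeq 41.1
[ 448.8 -258. ] flatdeg 45.0 amp 0.021 AFeq 56.2
t 25.6 p [ 0.5051 -0.1514  0.1216] phi 87.5 tilt [ 0.005 -0.002 -1.   ] F [ 0.3 -0.2  0.2] open 1.001
d cm [ 4.31 -9.6   3.16] roll -0.21
```

S1 and S2 are both standing upright. Last is S3.

Request:
move_arm --jaw '[0, 0, 0, 0, 0, 0, 0, 0]' --pt "1.5 -3 0" --pt "2.5 -6 0" --pt "3.5 -8.5 0" --pt "4.1 -9.7 1" --pt "4.1 -9.7 3" --pt "4.1 -9.7 4.5" --pt "4.1 -9.7 4.5" --pt "4.1 -9.7 4.5" --roll '[-0.05, -0.1, -0.15, -0.19, -0.19, -0.19, -0.19, -0.19]'

```text
time: 26.27
ee_pos: [0.4565, -0.2447, 0.072]
eef_rot: [-0.001, -0.073, 0.997, 0.001]
force: [-0.2, 0.1, 0.3]
opening: 1.004
```

Request:
move_arm --jaw '[0, 0, 0]' --pt "0 0 0" --pt "0 0 0" --pt "0 0 0" --roll '[0, 0, 0]'

```text
time: 26.52
ee_pos: [0.4586, -0.2458, 0.0742]
eef_rot: [0.001, -0.073, 0.997, -0.001]
force: [0.1, -0.4, -0.2]
opening: 1.0
```

Run:
```python
from go import *
go((.4585,-.246,.008,98.5))
```

```text
t 26.52 p [ 0.4586 -0.2458  0.0742] phi 98.4 tilt [ 0.001 -0.001 -1.   ] F [ 0.1 -0.4 -0.2] open 1.0
d cm [ 0.02 -0.01  6.62] roll -0.002
```

Request:
move_arm --jaw '[0, 0, 0, 0, 0, 0, 0, 0]' --pt "0 0 0.5" --pt "0 0 1.5" --pt "0 0 3.5" --pt "0 0 5.5" --pt "0 0 6.3" --pt "0 0 6.6" --pt "0 0 6.6" --pt "0 0 6.6" --roll '[0, 0, 0, 0, 0, 0, 0, 0]'

```text
time: 27.18
ee_pos: [0.4582, -0.2458, 0.0076]
eef_rot: [0.0, -0.073, 0.997, -0.0]
force: [1.4, 0.3, -0.6]
opening: 0.999
```

Request:
move_arm --jaw '[0.2, 0.3, 0.4, 0.5, 1, 1, 1, 1]' --pt "0 0 0" --pt "0 0 0" --pt "0 0 0" --pt "0 0 0" --pt "0 0 0" --pt "0 0 0" --pt "0 0 0" --pt "0 0 0" --roll '[0, 0, 0, 0, 0, 0, 0, 0]'

```text
time: 27.85
ee_pos: [0.4584, -0.2461, 0.0082]
eef_rot: [0.001, -0.073, 0.997, -0.0]
force: [-1.4, -1.1, 5.7]
opening: 0.499
```

Request:
move_arm --jaw '[1, 1, 1, 1, 1, 1, 1, 1]' --pt "0 0 -1" --pt "0 0 -3" --pt "0 0 -6" --pt "0 0 -9" --pt "0 0 -11" --pt "0 0 -12" --pt "0 0 -12" --pt "0 0 -12" --roll '[0, 0, 0, 0, 0, 0, 0, 0]'

```text
time: 28.52
ee_pos: [0.4576, -0.2454, 0.1268]
eef_rot: [-0.0, -0.073, 0.997, 0.0]
force: [-0.5, -0.1, -3.5]
opening: 0.498
```

Run:
```python
from go import *
go((.5718,.2266,.13,84.5))
```

```text
t 28.52 p [ 0.4576 -0.2454  0.1268] phi 98.4 tilt [-0.  0. -1.] F [-0.5 -0.1 -3.5] open 0.498
d cm [-18.17  45.04  -0.31] roll 0.242
```

Request:
move_arm --jaw '[1, 1, 1, 1, 1, 1, 1, 1]' --pt "-0.8 2 0" --pt "-2 5 0" --pt "-3.4 8.5 0" --pt "-4.8 12 0" --pt "-6.2 15.5 0" --pt "-7.7 19 0" --pt "-9.1 22.5 0" --pt "-10.5 26 0" --roll '[0, 0, 0, 0, 0, 0, 0, 0]'

```text
time: 29.18
ee_pos: [0.5223, 0.0288, 0.1249]
eef_rot: [-0.002, -0.073, 0.997, 0.0]
force: [0.5, -0.9, -4.0]
opening: 0.494
```

Request:
move_arm --jaw '[1, 1, 1, 1, 1, 1, 1, 1]' --pt "-1.4 3.5 0" --pt "-2.8 7 0" --pt "-4.2 10.5 0" --pt "-5.6 14 0" --pt "-6.7 16.8 0" --pt "-7.5 18.5 0" --pt "-7.7 19 0" --pt "-7.7 19 0" --roll '[0.03, 0.07, 0.11, 0.15, 0.19, 0.22, 0.242, 0.242]'

```text
time: 29.85
ee_pos: [0.5708, 0.2277, 0.1241]
eef_rot: [-0.002, 0.047, 0.999, -0.0]
force: [-0.8, -0.2, -3.9]
opening: 0.5
```

Request:
move_arm --jaw '[1, 1, 1, 1, 1, 1, 1]' --pt "0 0 1" --pt "0 0 2" --pt "0 0 3" --pt "0 0 3.5" --pt "0 0 3.5" --pt "0 0 3.5" --pt "0 0 3.5" --roll '[0, 0, 0, 0, 0, 0, 0]'

```text
time: 30.43
ee_pos: [0.5727, 0.2257, 0.0926]
eef_rot: [0.0, 0.048, 0.999, 0.0]
force: [-0.1, -0.5, -3.5]
opening: 0.497
```

Run:
```python
from go import *
go((.5718,.2266,.065,84.5))
```

```text
t 30.43 p [0.5727 0.2257 0.0926] phi 84.5 tilt [ 0.001  0.    -1.   ] F [-0.1 -0.5 -3.5] open 0.497
d cm [0.1  0.08 2.76] roll -0.0
```

Request:
move_arm --jaw '[1, 1, 1, 1, 1, 1, 1, 1]' --pt "0.1 0.1 0" --pt "0.1 0.1 0.5" --pt "0.1 0.1 0.9" --pt "0.1 0.1 1.2" --pt "0.1 0.1 1.5" --pt "0.1 0.1 1.7" --pt "0.1 0.1 1.8" --pt "0.1 0.1 1.8" --roll '[0, 0, 0, 0, 0, 0, 0, 0]'

```text
time: 31.1
ee_pos: [0.5712, 0.2271, 0.0739]
eef_rot: [-0.0, 0.048, 0.999, -0.0]
force: [-0.1, -0.1, -3.0]
opening: 0.497
```

Run:
```python
from go import *
go((.5718,.2266,.065,84.5))
print(bot.sense()['ft_torque'])
```

```text
t 31.1 p [0.5712 0.2271 0.0739] phi 84.5 tilt [-0.001 -0.    -1.   ] F [-0.1 -0.1 -3. ] open 0.497
d cm [-0.06 -0.04  0.89] roll 0.0
[ 0.0013728  -0.03637886  0.05789366]
```

S3 has gone past the point where the others stopped (z = 0.074) with no resistance, so it fits. Pressing down to the lid.

Request:
move_arm --jaw '[1, 1, 1, 1, 1, 1, 1, 1]' --pt "0 0 0.3" --pt "0 0 0.6" --pt "0 0 0.8" --pt "0 0 1" --pt "0 0 1.2" --pt "0 0 1.3" --pt "0 0 1.3" --pt "0 0 1.3" --roll '[0, 0, 0, 0, 0, 0, 0, 0]'

```text
time: 31.77
ee_pos: [0.5715, 0.2271, 0.0642]
eef_rot: [0.001, 0.048, 0.999, 0.0]
force: [-6.3, -2.9, 14.6]
opening: 0.502
```

Run:
```python
from m import *
from go import *
go();print(bot.sense()['ft_torque'])
d=cam('scene')
a=cv2.resize(d['frame'][160:285,290:410],None,fx=4,fy=4,interpolation=cv2.INTER_CUBIC)
b=cv2.resize(d['frame'][100:225,190:270+20],None,fx=4,fy=4,interpolation=cv2.INTER_CUBIC)[:, :300]
cv2.imwrite('pics/f1.png',np.hstack([a,b]))
```

```text
t 31.77 p [0.5715 0.2271 0.0642] phi 84.5 tilt [ 0.002  0.    -1.   ] F [-6.3 -2.9 14.6] open 0.502
[-0.42743309  1.34046035  0.01473578]
```

View pics/f1.png

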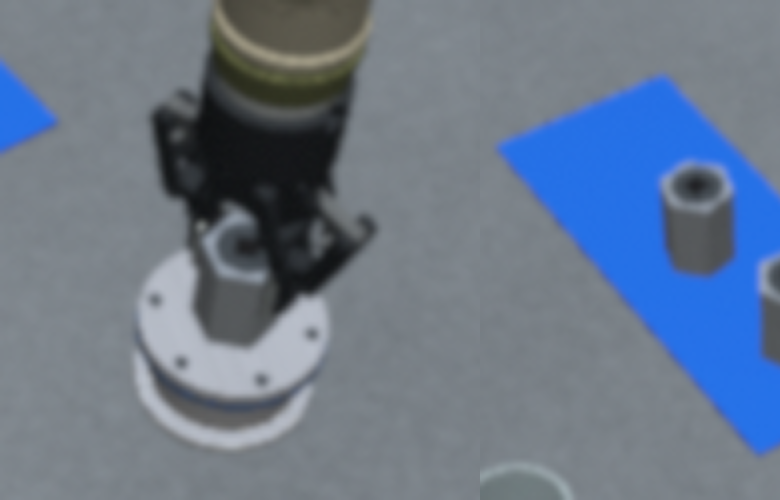

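The picture shows the socket standing on the lid, rim at (235,340), with no brass visible. The other two are upright on the mat at (697,215) and at the right edge (780,310). The grip height puts the rim at 60 mm, with about 15 N contact. Handing in.

```bash
python3 -c "
from go import *
go();print(bot.hand_in())"
```

```text
t 31.82 p [0.5715 0.2271 0.0642] phi 84.5 tilt [ 0.002  0.    -1.   ] F [-6.8 -3.  12.8] open 0.497
the job is handed in; nothing more can be done
None
```

The job is handed in at 31.8 s of the 72 s allowed, with the fitting socket fully seated on the nut and still gripped. It was the third one tried, the socket farthest along the mat.

- **Non-fitting sockets:** The first two stopped about 13 mm above the seated height, even when pressed and wiggled. Both are standing upright on the mat again, within about 3 mm of where they started.
- **Seated socket:** Its rim works out at 60 mm, level with the lid. It presses on the lid with about 13–15 N, tilt is about 0.1°, and the gripper opening matches 42–43 mm. The last picture shows no brass below it.

What disagreed or went wrong:
- **Fingertip height:** The fingertips sit about 31 mm farther back than stated (`bot.tips_ahead` = 0.014). I found this when the first grasp closed above the first socket and pressed on its top with about 56 N at the wrist. The contact appears to have been through the fingertips, not the gripper body, and the socket did not move, but I can't rule out that the 40 N limit was counted there.
- **First try on the nut:** It was about 3.5 mm off in y and pressed with 53 N, which I corrected before judging the fit.
- **Bystanders:** I did not measure these again at the end. Nothing was carried or lowered near them.

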